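# Open the short filter holder

### The arm

A 6-joint arm with a two-finger parallel gripper is mounted at the origin on the work surface. World frame = base frame: x ahead of the robot, y to its left, z up, the work surface at z = 0. Lengths are in m, angles in rad, forces in N, time in s.
With the tool pointing down it reaches from about 0.3 to 0.875 m from the base axis. Payload 6.4 kg.
Tool frame: the origin (TCP) lies midway between the tips of the shut fingers; the grasp point (between the pads) lies ctrl.grip_depth behind it (ctrl.grip_depth is the distance from the TCP to the grasp point, in m); x points along the fingers, y is the direction in which the jaws open and shut, and the axes are right-handed (so a half turn about x gives the same grasp; the last joint's range is limited). The gripper opens to 85 mm and grips with 20 to 120 N. Pads are 22 mm wide; open, the fingers measure 114 mm over their backs; the gripper's body (76 mm by 85 mm) begins 54 mm behind the grasp point. The pads swing forward as they close: fully open they stand 13 mm farther back than shut.
Start: joints at [-1.503, 0.181, 1.607, -0, 1.354, -0.206], TCP at [0.155, -0.554, 0.192] pointing down, gripper open.
Joint ranges: [-2.99, 2.99], [-0.89, 2.07], [0.3, 2.58], [-1.14, 4.28], [0, 2.63], [-3.12, 3.12]. Speed limits (rad/s): [2.57, 2.57, 3.01, 3.14, 3.14, 3.14].

### API

Orientations are given as a unit quaternion [w, x, y, z].
In Python, from bench import ctrl gives the robot as it stands.
- The arm moves only by the shell command python3 -m creep 'ROWS'. ROWS is text: rows parted by semicolons, each of 7 numbers parted by spaces: the opening, from 0 (shut) to 1 (fully open), then the shift along the tool's x, y, z in cm, then the turn, a rotation vector about the tool's x, y, z in rad. In form: claw x y z ax ay az; .... A call has 1 to 10 rows; each row shifts and turns the pose as measured when the row begins, along the tool's axes as they then stand; what a row does not reach is not made up. A row lasts 1/8 s, in which the tool goes at most 62.5 mm and 10.7 degrees, less where a joint would pass 70% of its speed; a pose out of reach is approached as far as the arm can. A call with a gripper value outside its range is refused whole. The fingers move at their own pace and stop on an object; the grip force is fixed at half the most. Time passes only in rows, so rows that do not move let the fingers close. It gives the time, the measured TCP pose, the force and the opening at its end, in the units of the state.
- ctrl.get_obs(): the state, without advancing time (a new reading comes with each control period).
- ctrl.camera(name): name is "scene" or "top" or "wrist"; returns (picture, depth): 400x640x3 uint8, blue, green, red; 400x640 float32, m along the optical axis (not along the pixel's ray), 0 where there is no reading.
- ctrl.calibration(name): a dict with "mtx" (3x3 intrinsics, pixels), "R" (3x3) and "t" (3): a world point X has camera coordinates R X + t; the wrist camera has in their place "tool_from_camera" (4x4, takes a point from camera to tool coordinates, whose origin is the TCP and whose axes are the tool frame's). Camera axes: x right, y down, z forward; pixel columns grow to the right and rows downward; lengths in m; the calibration is good to about 2 mm. A picture is of the moment at which its call begins: read the wrist's pose just before it. calibration takes no time and is no camera call.
- ctrl.hand_in(): hands the job in, once; it reports no verdict.
Trained networks look in the newest picture that a camera, given by its name, has taken for a name from the list of things; names that differ only in an ending like _2 or _b are one class to them, and where a whole thing is asked for, a point or a joint stands for the part that bears it (a point fixed in the world has none). Each returns a list of dicts, best first, with "confidence" (0 to 1); they miss things now and then, are a little off and sometimes report something else, mostly with a low value. They report only what shows in the picture. A call takes as long as a camera call. They do not tell look-alikes from the thing itself.
- ctrl.find_in(query, camera): "rect" ([left, top, right, bottom] in pixels, round what is visible of it).
The state is a dict: "time_s": time; "q": joint angles; "dq": joint speeds; "joint_efforts": joint torques, N m; "eef_pos": TCP position; "eef_rot": TCP orientation; "wrist_force": force on the tool from outside, world axes, zero at the start; "torque": the same for the moment, N m; "opening": opening from 0.0 (shut) to 1.0 (fully open).
Only numpy, scipy, OpenCV 4.12 (cv2) and the standard library are available. Lean on these libraries where they do the work, as an engineer would, in place of code of your own. Each camera call takes 0.05 s, during which the arm holds its last target.

### The job

Open the shorter of the two filter holders on the lab bench: press its cover down against the spring, turn it a quarter turn counter-clockwise (seen from above) to free it from its lugs, and lift it off. Set the cover down flat, grip upwards, in the shallow white tray, lowering it rather than dropping it. Leave the taller holder alone.

Things in the scene. Friction and masses are not known exactly. Their poses are not given: they have to be found in the camera images.
- cover: Cover on the short holder, 0.38 kg: steel disc dia 66, 8 thick; black hub dia 44 to height 20; black grip bar 46 long (x), 14 thick (y), from height 20 to 44 mm. Two ears in line with the bar reach 44 mm from the axis. Origin: centre of underside, z up. One grasp across the bar, fingertips just above the hub, serves throughout. It can be lifted straight off at 40 to 135 deg of turn.
- holder: Short filter holder, fixed: foot 120 x 120, steel body dia 100, rim 66 mm high, lugs at +x and -x over the cover's ears, level with the rim. Origin: on axis at bench, z up. Locked: cover underside at height 55, bar top 99 mm, bar along holder x. Cover, sprung upwards (4 to 11 N), unlocks when 6 mm down, bottoms at 13: hold it 8 to 11 down while turning counter-clockwise; clockwise is blocked.
- tall_holder: The tall filter holder, same make and same cover but 50 mm taller: rim 116 mm and top of its grip bar 149 mm above the bench. Fixed; to be left alone. Origin: on its axis at the bench, z up; its bar lies along its x.
- tray: Shallow white plastic tray, open on top, 150 x 150 mm outside, 12 mm high, walls 4 mm, inner floor 4 mm above the bench, fixed. Origin: centre of its underside, x and y along its sides, z up.
Not all that is in view belongs to the job. Of the things like the tray, leave any that is orange or red; of the rest the smaller one is meant.

How it is judged:
On the way, in this order (a step that is already met when the one before it is completed fails the run):
1. the locked cover is pressed down at least 5.5 mm in the short holder (z of cover in the frame of holder below 0.0495 m and horizontal distance between cover and holder below 0.01 m), for 0.05 s.
2. the cover is turned at least 35 degrees while still in the short holder (angle between the x axis of cover and the x axis of holder, either way round above 0.61 rad and horizontal distance between cover and holder below 0.015 m and z of cover in the frame of holder below 0.085 m), for 0.05 s.
3. the cover is lowered into the tray to within 15 mm of its floor while still held (x of cover in the frame of tray between -0.04 and 0.04 m and y of cover in the frame of tray between -0.04 and 0.04 m and z of cover in the frame of tray below 0.019 m and contact force between the fingers and cover above 1 N), for 0.02 s.
At the end, for the whole second after the job is handed in: The cover of the short holder lies at rest and flat (within 10 degrees, grip upwards) on the tray's floor, its centre within 40 mm of the tray's centre along each side and its underside less than 10 mm above the tray's underside (x of cover in the frame of tray between -0.04 and 0.04 m and y of cover in the frame of tray between -0.04 and 0.04 m and z of cover in the frame of tray below 0.01 m and angle between cover's own z axis and vertical below 0.17 rad and height (world z) of cover above 0 m and linear speed of cover below 0.02 m/s and angular speed of cover below 0.1 rad/s); the robot touches nothing.
It fails at once if the robot presses or pushes the tall holder with more than 5 N (contact force between any of the fingers, the arm, cover and tall_holder above 5 N).
It also fails if it takes over 51 s, if anything falls off the work surface, if the arm or the gripper's body presses on something with over 40 N, if the wrist force passes 120 N, or if a joint passes its speed limit or range.

## Working session

There is one attempt and no reset: what is moved stays moved. The work goes in short steps, Python scripts to look and compute and a shell command to move; the robot and the scene stay as the last step left them, time stands still between calls to the robot, and variables do not carry over. Pictures are saved under pics/ and viewed, and the job is handed in when it is done.

```bash
ls; mkdir -p pics; python3 - <<'E'
from bench import ctrl
import cv2,numpy as np
o=ctrl.get_obs();print({k:np.round(v,3) for k,v in o.items()},ctrl.grip_depth)
for n in("scene","top"):
    p,d=ctrl.camera(n);cv2.imwrite(f"pics/{n}0.png",p);np.savez(f"{n}0.npz",p=p,d=d)
    c=ctrl.calibration(n);print(n,c)
    for q in("cover","holder","tall_holder","tray"):
        for r in ctrl.find_in(q,n):print(q,np.round(r["rect"]),round(r["confidence"],2))
print(ctrl.calibration("wrist"), ctrl.get_obs()["time_s"])
E
```

```text
pics
{'time_s': np.float64(0.0), 'q': array([-1.503,  0.182,  1.608,  0.   ,  1.354, -0.206]), 'dq': array([-0.   , -0.001, -0.001,  0.001,  0.001,  0.001]), 'joint_efforts': array([-2.0000e-03, -4.4487e+01, -3.5133e+01, -0.0000e+00,  9.0000e-03,
       -0.0000e+00]), 'eef_pos': array([ 0.155, -0.553,  0.191]), 'eef_rot': array([ 0.096,  0.701,  0.097, -0.7  ]), 'wrist_force': array([ 0.93 , -0.168,  1.171]), 'torque': array([-0.02 ,  0.043, -0.   ]), 'opening': np.float64(1.0)} 0.0187
scene {'mtx': array([[505.0068776 ,   0.        , 313.80557283],
       [  0.        , 505.0068776 , 200.04712408],
       [  0.        ,   0.        ,   1.        ]]), 'R': array([[ 0.57291496,  0.81961315, -0.00165608],
       [ 0.65726468, -0.46063759, -0.59650327],
       [-0.48966477,  0.34065716, -0.80260894]]), 't': array([-0.37850578, -0.15680038,  1.45921941])}
cover [378. 209. 407. 234.] 0.97
holder [360. 206. 420. 262.] 0.95
tall_holder [156. 290. 220. 371.] 0.57
tray [271. 134. 347. 197.] 0.89
tray [ 75. 202. 182. 299.] 0.84
tray [246. 234. 333. 315.] 0.68
tray [380. 104. 477. 177.] 0.65
to
[... 395 characters left out ...]
.75
holder [260. 129. 300. 169.] 0.6
tall_holder [429. 140. 476. 191.] 0.85
tray [337. 143. 392. 196.] 0.76
tray [265. 219. 314. 270.] 0.62
tray [146. 174. 216. 240.] 0.61
{'mtx': array([[355.95770104,   0.        , 315.27108144],
       [  0.        , 355.95770104, 205.50274975],
       [  0.        ,   0.        ,   1.        ]]), 'tool_from_camera': array([[-5.85346001e-04, -2.60181587e-01,  9.65559526e-01,
        -1.81401984e-01],
       [ 9.99999091e-01,  1.02060702e-03,  8.81238910e-04,
        -1.14028108e-03],
       [-1.21473897e-03,  9.65559164e-01,  2.60180754e-01,
        -6.60266804e-02],
       [ 0.00000000e+00,  0.00000000e+00,  0.00000000e+00,
         1.00000000e+00]])} 0.5
```

View pics/scene0.png

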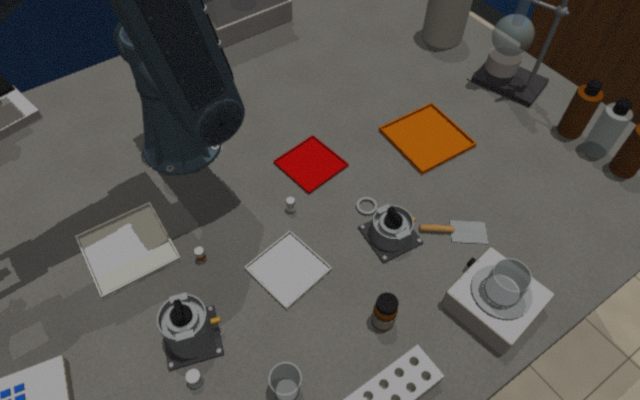

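View pics/top0.png

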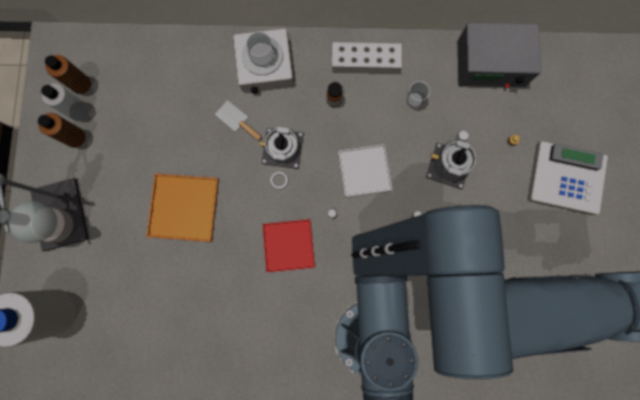

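Tray candidates in the scene picture: red (311,164) and orange (427,138) are ruled out by colour. Two are white, at (128,248) and (288,269), and the second looks smaller. The holders are at (390,232) and (185,325). Next I'll measure sizes and heights.

```bash
cat > h.py <<'E'
import numpy as np,cv2
from bench import ctrl
def cloud(n,f):
    z=np.load(f);d=z["d"];c=ctrl.calibration(n);K=c["mtx"]
    v,u=np.mgrid[:400,:640];P=np.stack([(u-K[0,2])/K[0,0]*d,(v-K[1,2])/K[1,1]*d,d],-1)
    W=(P-c["t"])@c["R"];W[d==0]=np.nan
    return z["p"],W
E
python3 - <<'E'
from h import *
for n,rs in(("scene",dict(H1=(350,195,430,268),H2=(150,285,228,375),T1=(240,228,335,310),T2=(70,198,185,300))),("top",dict(H1=(255,120,308,172),H2=(425,130,480,192),T1=(333,140,397,200)))):
    p,W=cloud(n,n+"0.npz")
    for k,(a,b,c,d) in rs.items():
        w=W[b:d,a:c].reshape(-1,3);q=p[b:d,a:c].reshape(-1,3).astype(int)
        z=w[:,2]; print(n,k,"zmax",np.nanpercentile(z,[50,98,99.5]).round(3))
        if k[0]=="H":
            zt=np.nanpercentile(z,99.5)
            for lo,hi in((.05,.075),(.085,.105),(.105,.122),(.135,.155)):
                m=(z>lo)&(z<hi);
                if m.sum()>8:print("  band",lo,m.sum(),np.mean(w[m],0).round(4),np.ptp(w[m],0).round(3))
        else:
            m=(q.min(1)>np.percentile(q.min(1),50)*1.25)&(np.abs(z)<.03)
            m=(q.min(1)>120)&(np.abs(z)<.03)
            r=cv2.minAreaRect(w[m,:2].astype(np.float32)*1000);print("  ",m.sum(),r)
a=cv2.imread("pics/scene0.png");b=cv2.imread("pics/top0.png")
o=np.hstack([cv2.resize(a[195:315,235:435],(480,288),interpolation=2),cv2.resize(b[115:205,250:400],None,fx=2,fy=2)[:0+180].copy() if 0 else cv2.resize(b[115:205,250:400],(320,288))])
cv2.imwrite("pics/crop1.png",cv2.resize(a[190:320,235:435],(800,520),interpolation=cv2.INTER_CUBIC))
cv2.imwrite("pics/crop2.png",cv2.resize(b[110:210,250:400],(780,520),interpolation=cv2.INTER_CUBIC))
E
```

```text
scene H1 zmax [0.002 0.091 0.099]
  band 0.05 852 [0.5844 0.284  0.063 ] [0.105 0.101 0.025]
  band 0.085 140 [0.5817 0.2867 0.0956] [0.047 0.02  0.019]
scene H2 zmax [0.007 0.146 0.15 ]
  band 0.05 297 [ 0.5698 -0.2301  0.0618] [0.046 0.117 0.025]
  band 0.085 613 [ 0.5403 -0.2402  0.0939] [0.098 0.097 0.02 ]
  band 0.105 1082 [ 0.5397 -0.2413  0.114 ] [0.105 0.099 0.017]
  band 0.135 184 [ 0.5367 -0.2399  0.1474] [0.045 0.025 0.019]
scene T1 zmax [0.002 0.012 0.014]
   3274 ((507.74334716796875, 30.43140411376953), (159.1791229248047, 156.63099670410156), 9.094453811645508)
scene T2 zmax [0.003 0.017 0.115]
   3615 ((291.4584045410156, -267.8770446777344), (198.33364868164062, 257.0174255371094), 87.75963592529297)
top H1 zmax [0.007 0.098 0.102]
  band 0.05 491 [0.5759 0.2941 0.0652] [0.102 0.099 0.024]
  band 0.085 78 [0.5768 0.2937 0.0988] [0.045 0.023 0.019]
top H2 zmax [0.007 0.145 0.151]
  band 0.05 109 [ 0.5164 -0.199   0.0621] [0.077 0.091 0.024]
  band 0.085 291 [ 0.5303 -0.2313  0.0942] [0.096 0.097 0.02 ]
  band 0.105 506 [ 0.5298 -0.233   0.1145] [0.105 0.1   0.017]
  band 0.135 91 [ 0.5323 -0.2336  0.1475] [0.045 0.026 0.019]
top T1 zmax [0.003 0.014 0.018]
   2243 ((511.38262939453125, 29.01061248779297), (150.8208465576172, 155.8188018798828), 10.010287284851074)
```

View pics/crop1.png

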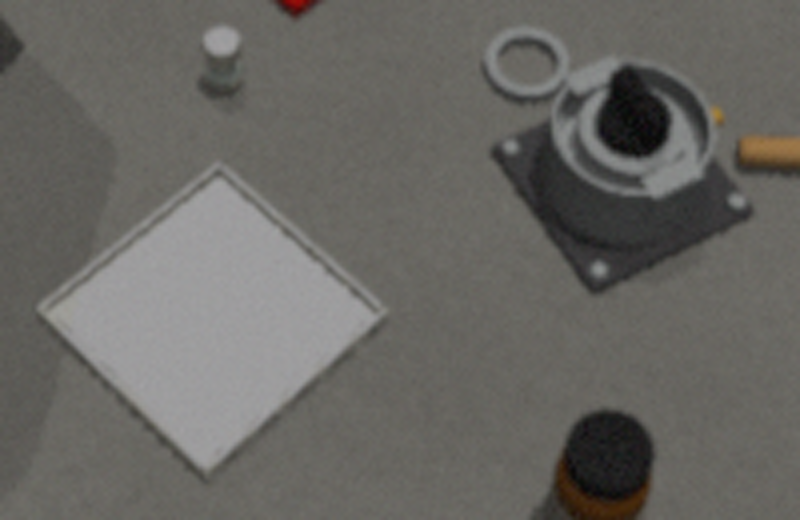

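View pics/crop2.png

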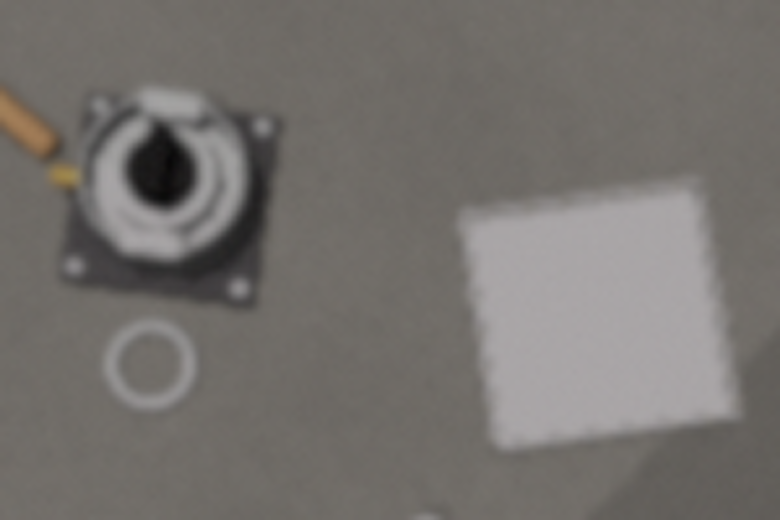

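Crop 1 shows the short holder at scene (392,225), with its bar top measured at 0.099 m. The tall one's is at 0.149 m. The white tray at (288,269) measures about 150 mm and the other white one about 200 mm, so the smaller tray is the one meant. The two cameras disagree on the holder by about 1 cm, so I'll refine with the wrist camera.

```bash
cat >> h.py <<'E'
from scipy.spatial.transform import Rotation as Ro
def pose():
    o=ctrl.get_obs();q=o["eef_rot"];return np.array(o["eef_pos"]),Ro.from_quat([q[1],q[2],q[3],q[0]]).as_matrix(),o
def plan(target,yaw):
    """tool y along yaw (mod pi), x down; prints shift in tool axes (cm) of current frame, and rotvec"""
    p,R,o=pose()
    print("t",round(float(o["time_s"]),2),"p",p.round(4),"yawY",np.degrees(np.arctan2(R[1,1],R[0,1])).round(1),"tilt",R[:,0].round(3),"q",np.round(o["q"],2),"F",np.round(o["wrist_force"],1),"op",round(float(o["opening"]),3))
    print(" shift cm",(R.T@(np.array(target)-p)*100).round(2))
    for a in(yaw,yaw+np.pi):
        x=np.array([0,0,-1.]);y=np.array([np.cos(a),np.sin(a),0]);T=np.stack([x,y,np.cross(x,y)],1)
        print("  rot",Ro.from_matrix(R.T@T).as_rotvec().round(3))
    print(" shift if final orient(first yaw)")
    a=yaw
    for a in(yaw,yaw+np.pi):
        x=np.array([0,0,-1.]);y=np.array([np.cos(a),np.sin(a),0]);T=np.stack([x,y,np.cross(x,y)],1)
        print("   ",(T.T@(np.array(target)-p)*100).round(2))
E
python3 - <<'E'
from h import *
plan((.52,.29,.25),np.radians(83))
print(pose()[1].round(2))
E
```

```text
t 0.5 p [ 0.1555 -0.5535  0.1917] yawY -74.3 tilt [-0.  0. -1.] q [-1.5   0.18  1.61 -0.    1.35 -0.21] F [ 0.3 -0.3  0.2] op 1.003
 shift cm [ -5.82 -71.36 -57.9 ]
  rot [-2.746 -0.     0.   ]
  rot [0.396 0.    0.   ]
 shift if final orient(first yaw)
    [-5.83 88.17 25.9 ]
    [ -5.83 -88.17 -25.9 ]
[[-0.    0.27 -0.96]
 [ 0.   -0.96 -0.27]
 [-1.   -0.   -0.  ]]
```

```bash
python3 -m creep '1 -2 0 0 0.132 0 0;1 -2 0 0 0.132 0 0;1 -2 0 0 0.132 0 0;1 0 -5.5 -2 0 0 0;1 0 -5.5 -2 0 0 0;1 0 -5.5 -2 0 0 0;1 0 -5.5 -2 0 0 0;1 0 -5.5 -2 0 0 0;1 0 -5.5 -2 0 0 0;1 0 -5.5 -2 0 0 0'
python3 - <<'E'
from h import *
plan((.58,.29,.22),np.radians(83))
E
```

```text
time_s: 1.75
eef_pos: [0.3502, -0.1844, 0.2542]
eef_rot: [-0.05, 0.707, -0.052, -0.704]
wrist_force: [0.1, -0.3, 0.0]
opening: 1.0
t 1.75 p [ 0.3502 -0.1844  0.2542] yawY -98.3 tilt [ 0.004 -0.003 -1.   ] q [-0.79 -0.31  1.94  0.    1.5   0.93] F [ 0.1 -0.3  0. ] op 1.0
 shift cm [  3.38 -50.26 -15.89]
  rot [ 3.119 -0.004  0.007]
  rot [-0.022 -0.004 -0.002]
 shift if final orient(first yaw)
    [ 3.42 49.88 17.03]
    [  3.42 -49.88 -17.03]
```

```bash
python3 -m creep '1 0.3 -5.5 -1.8 0 0 0;1 0.3 -5.5 -1.8 0 0 0;1 0.3 -5.5 -1.8 0 0 0;1 0.3 -5.5 -1.8 0 0 0;1 0.3 -5.5 -1.8 0 0 0;1 0.3 -5.5 -1.8 -0.02 0 0;1 0.3 -5.5 -1.8 0 0 0;1 0.3 -5.5 -1.8 0 0 0;1 0.3 -5 -1.8 0 0 0;1 0 0 0 0 0 0'
python3 - <<'E'
from h import *
plan((.58,.29,.22),np.radians(83))
p,R,o=pose()
im,d=ctrl.camera("wrist");cv2.imwrite("pics/w1.png",im);np.savez("w1.npz",p=im,d=d,pos=p,R=R)
for q in("cover","holder"):
    for r in ctrl.find_in(q,"wrist"):print(q,np.round(r["rect"]),round(r["confidence"],2))
E
```

```text
time_s: 3.0
eef_pos: [0.5849, 0.2992, 0.2274]
eef_rot: [-0.04, 0.71, -0.044, -0.701]
wrist_force: [0.7, -0.1, -0.6]
opening: 1.004
t 3.0 p [0.5849 0.2992 0.2274] yawY -96.8 tilt [ 0.012 -0.007 -1.   ] q [ 0.3   0.33  1.35 -0.01  1.45  1.99] F [ 0.7 -0.1 -0.6] op 1.004
 shift cm [0.74 0.97 0.39]
  rot [-3.138  0.008 -0.021]
  rot [ 0.003 -0.013 -0.005]
 shift if final orient(first yaw)
    [ 0.74 -0.97 -0.38]
    [0.74 0.97 0.38]
cover [291. 152. 357. 218.] 0.93
holder [259. 121. 376. 232.] 0.91
```

View pics/w1.png

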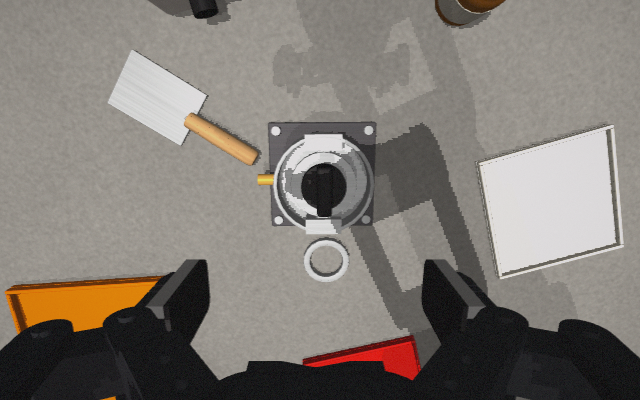

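The wrist view shows the short holder centred at about (323,178), with its bar running vertically and the jaws nearly square to it. The tray is on the right at (550,200). Now I'll fit from depth.

```bash
cat >> h.py <<'E'
def wcloud(f):
    z=np.load(f);d=z["d"];c=ctrl.calibration("wrist");K=c["mtx"];M=c["tool_from_camera"]
    v,u=np.mgrid[:400,:640];P=np.stack([(u-K[0,2])/K[0,0]*d,(v-K[1,2])/K[1,1]*d,d],-1)
    T=P@M[:3,:3].T+M[:3,3];W=T@z["R"].T+z["pos"];W[d==0]=np.nan
    return z["p"],W,T
E
python3 - <<'E'
from h import *
p,W,T=wcloud("w1.npz")
def rep(nm,box,lo,hi,dark=None):
    a,b,c,d=box;w=W[b:d,a:c].reshape(-1,3);q=p[b:d,a:c].reshape(-1,3).max(1)
    m=(w[:,2]>lo)&(w[:,2]<hi)
    if dark is not None:m&=(q<90)==dark
    r=cv2.minAreaRect(w[m,:2].astype(np.float32)*1000)
    print(nm,m.sum(),"mean",w[m].mean(0).round(4),"rect",np.round(r[0],1),np.round(r[1],1),round(r[2],1),"z",np.percentile(w[m,2],[5,50,95]).round(4))
    return w[m]
rep("bar",(285,145,365,222),.088,.11)
rep("rim",(262,118,382,238),.060,.075)
rep("foot",(255,110,390,245),.004,.030)
rep("bench",(400,20,440,120),-.02,.03)
w=rep("tray",(470,115,630,285),.003,.02)
m=p[115:285,470:630].min(2)>150
w=W[115:285,470:630][m];w=w[abs(w[:,2])<.03];print("tray white",cv2.minAreaRect(w[:,:2].astype(np.float32)*1000))
w=rep("bar",(285,145,365,222),.088,.11);c=np.cov(w[:,:2].T);e=np.linalg.eigh(c);print(np.degrees(np.arctan2(*e[1][::-1,1])),e[0])
E
```

```text
bar 767 mean [0.5811 0.2919 0.0977] rect [580.  291.7] [13.5 45.3] 83.3 z [0.0956 0.0979 0.0991]
rim 4647 mean [0.5822 0.2917 0.0656] rect [579.5 292. ] [99.1 98.9] 39.2 z [0.0613 0.0647 0.0744]
foot 3317 mean [0.6011 0.2936 0.0079] rect [568.8 300.9] [135.7 143.3] 83.3 z [0.0058 0.0073 0.0115]
bench 3986 mean [ 6.810e-01  1.737e-01 -6.000e-04] rect [679.9 173.4] [ 44.2 104.4] 87.1 z [-0.002  -0.0006  0.0008]
tray 11149 mean [0.5167 0.026  0.0052] rect [513.2  29. ] [151.2 151.4] 9.6 z [0.0031 0.0039 0.0113]
tray white ((514.0074462890625, 23.64086151123047), (184.0653839111328, 160.99496459960938), 9.772395133972168)
bar 767 mean [0.5811 0.2919 0.0977] rect [580.  291.7] [13.5 45.3] 83.3 z [0.0956 0.0979 0.0991]
173.10640143553317 [1.53677973e-05 1.75367115e-04]
```

```bash
python3 - <<'E'
from h import *
plan((.580,.2917,.13),np.radians(83.1))
E
python3 -m creep '1 0 0.8 0.4 0 -0.013 -0.005;1 4 0 0 0 0 0;1 4 0 0 0 0 0;1 2 0 0 0 0 0;1 0 0 0 0 0 0'
python3 - <<'E'
from h import *
p,R,o=pose()
im,d=ctrl.camera("wrist");cv2.imwrite("pics/w2.png",im);np.savez("w2.npz",p=im,d=d,pos=p,R=R)
plan((.580,.2917,.079),np.radians(83.1))
p,W,T=wcloud("w2.npz")
w=W.reshape(-1,3);t=T.reshape(-1,3);m=(w[:,2]>.09)&(w[:,2]<.108)&(np.hypot(w[:,0]-.58,w[:,1]-.292)<.035)
r=cv2.minAreaRect(w[m,:2].astype(np.float32)*1000);print(m.sum(),r,np.percentile(w[m,2],[5,50,95]))
m=(w[:,2]>.055)&(w[:,2]<.075)&(np.hypot(w[:,0]-.58,w[:,1]-.292)<.065);print(cv2.minAreaRect(w[m,:2].astype(np.float32)*1000))
E
```

```text
t 3.15 p [0.5846 0.2957 0.2291] yawY -97.0 tilt [ 0.014 -0.007 -1.   ] q [ 0.29  0.32  1.36 -0.01  1.45  1.99] F [ 0.4 -0.  -0.6] op 0.999
 shift cm [9.91 0.4  0.55]
  rot [ 3.14  -0.009  0.023]
  rot [-0.002 -0.015 -0.006]
 shift if final orient(first yaw)
    [ 9.91 -0.45 -0.41]
    [9.91 0.45 0.41]
time_s: 3.78
eef_pos: [0.581, 0.2812, 0.1324]
eef_rot: [-0.046, 0.708, -0.045, -0.703]
wrist_force: [-0.5, -0.7, -0.5]
opening: 0.999
t 3.83 p [0.5818 0.2816 0.1337] yawY -97.4 tilt [ 0.009  0.002 -1.   ] q [ 0.27  0.38  1.48 -0.    1.27  1.97] F [0.7 0.3 0.5] op 0.999
 shift cm [ 5.47 -0.97  0.36]
  rot [3.133 0.004 0.014]
  rot [-0.009 -0.009  0.003]
 shift if final orient(first yaw)
    [ 5.47  0.98 -0.3 ]
    [ 5.47 -0.98  0.3 ]
1502 ((580.2037353515625, 291.9691467285156), (14.037201881408691, 45.05131530761719), 83.64737701416016) [0.09539003 0.09794651 0.09905447]
((579.5281372070312, 292.02783203125), (99.33045196533203, 99.23274993896484), 40.29020690917969)
```

View pics/w2.png

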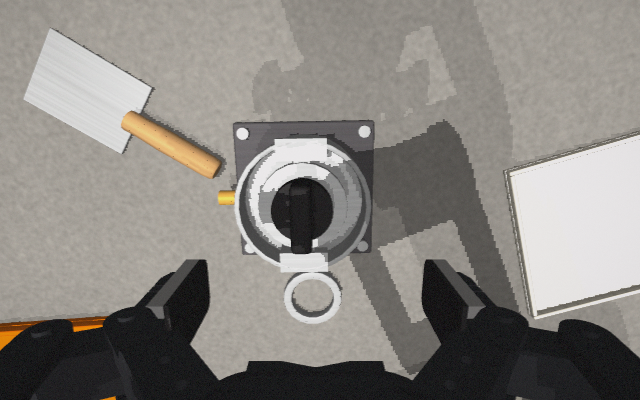

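The second fit agrees: bar centre is (0.580, 0.292), yaw −6.6°. Next I'll centre and descend.

```bash
python3 -m creep '1 0 -1 0.25 -0.009 -0.009 0.003;1 0 0 0 0 0 0;1 2 0 0 0 0 0;1 0 0 0 0 0 0;1 0 0 0 0 0 0'
python3 - <<'E'
from h import *
for i in range(1):plan((.580,.2919,.079),np.radians(83.4))
E
```

```text
time_s: 4.45
eef_pos: [0.583, 0.2936, 0.1168]
eef_rot: [-0.043, 0.708, -0.041, -0.704]
wrist_force: [1.0, 0.4, 0.5]
opening: 0.999
t 4.45 p [0.583  0.2936 0.1168] yawY -96.8 tilt [ 0.005  0.002 -1.   ] q [0.29 0.41 1.47 0.   1.25 1.97] F [1.  0.4 0.5] op 0.999
 shift cm [3.78 0.22 0.3 ]
  rot [3.138 0.004 0.008]
  rot [-0.004 -0.005  0.002]
 shift if final orient(first yaw)
    [ 3.78 -0.21 -0.28]
    [3.78 0.21 0.28]
```

```bash
python3 -m creep '1 1.5 0.15 0.25 -0.004 -0.005 0.002;1 1.5 0 0 0 0 0;1 0 0 0 0 0 0;1 0 0 0 0 0 0'
python3 - <<'E'
from h import *
plan((.580,.2919,.079),np.radians(83.4))
p,R,o=pose()
im,d=ctrl.camera("wrist");cv2.imwrite("pics/w3.png",im);np.savez("w3.npz",p=im,d=d,pos=p,R=R)
p,W,T=wcloud("w3.npz");plan((.580,.2919,.079),np.radians(83.4))
w=W.reshape(-1,3);t=T.reshape(-1,3);m=(w[:,2]>.09)&(w[:,2]<.108)&(np.hypot(w[:,0]-.58,w[:,1]-.292)<.035)
r=cv2.minAreaRect(w[m,:2].astype(np.float32)*1000);print(m.sum(),r,np.percentile(w[m,2],[5,50,95]))
r=cv2.minAreaRect(t[m,1:].astype(np.float32)*1000);print("tool yz",r)
E
```

```text
time_s: 4.95
eef_pos: [0.5796, 0.292, 0.0837]
eef_rot: [0.041, -0.705, 0.041, 0.707]
wrist_force: [-0.4, -0.2, 0.3]
opening: 1.001
t 4.95 p [0.5796 0.292  0.0837] yawY -96.6 tilt [-0.002 -0.    -1.   ] q [0.28 0.45 1.49 0.   1.2  1.97] F [-0.4 -0.2  0.3] op 1.001
 shift cm [ 0.47  0.01 -0.04]
  rot [-3.141e+00  1.000e-03  3.000e-03]
  rot [ 0.     0.002 -0.001]
 shift if final orient(first yaw)
    [ 0.47 -0.01  0.04]
    [ 0.47  0.01 -0.04]
t 5.0 p [0.5795 0.2919 0.0836] yawY -96.6 tilt [-0.002 -0.    -1.   ] q [0.28 0.45 1.49 0.   1.2  1.97] F [-0.3  0.8 -0.1] op 0.994
 shift cm [ 0.46 -0.01 -0.05]
  rot [-3.142e+00  1.000e-03  3.000e-03]
  rot [ 0.     0.002 -0.001]
 shift if final orient(first yaw)
    [0.46 0.   0.05]
    [ 0.46 -0.   -0.05]
2357 ((579.6193237304688, 292.2064514160156), (14.042999267578125, 46.126869201660156), 83.16519165039062) [0.09556151 0.09790628 0.0991082 ]
tool yz ((-0.1831068992614746, 0.04403114318847656), (14.043118476867676, 46.12900924682617), 0.24129122495651245)
```

View pics/w3.png

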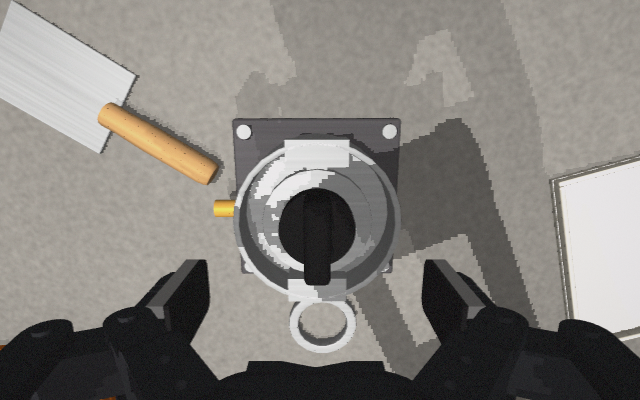

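Centred: in the tool frame the bar is 0.2 mm off with 0.2° of yaw error. I'll go down to z of about 0.079 and close.

```bash
python3 -m creep '1 0.4 0 0 0 0 0;0.5 0 0 0 0 0 0;0.3 0 0 0 0 0 0;0 0 0 0 0 0 0;0 0 0 0 0 0 0;0 0 0 0 0 0 0;0 0 0 0 0 0 0;0 0 0 0 0 0 0'
python3 - <<'E'
from h import *
plan((.580,.2919,.079),np.radians(83.4))
E
```

```text
time_s: 6.0
eef_pos: [0.5804, 0.2923, 0.0809]
eef_rot: [-0.041, 0.706, -0.041, -0.706]
wrist_force: [0.0, -0.5, 0.3]
opening: -0.003
t 6.0 p [0.5804 0.2923 0.0809] yawY -96.6 tilt [ 0.  0. -1.] q [0.28 0.45 1.49 0.   1.19 1.97] F [ 0.  -0.5  0.3] op -0.003
 shift cm [0.19 0.04 0.04]
  rot [-3.141e+00 -1.000e-03 -1.000e-03]
  rot [ 0. -0.  0.]
 shift if final orient(first yaw)
    [ 0.19 -0.04 -0.04]
    [0.19 0.04 0.04]
```

The opening reads 0, but a 14 mm bar should give about 0.16, so I'll check.

```bash
python3 - <<'E'
from h import *
p,R,o=pose()
im,d=ctrl.camera("wrist");cv2.imwrite("pics/w4.png",im);np.savez("w4.npz",p=im,d=d,pos=p,R=R)
s,d=ctrl.camera("scene");cv2.imwrite("pics/s4.png",cv2.resize(s[120:280,300:500],(800,600),interpolation=cv2.INTER_CUBIC) if 0 else cv2.resize(s[130:280,300:500],(800,600)))
print(ctrl.get_obs()["opening"])
E
```

```text
0.0013345302385334202
```

View pics/w4.png

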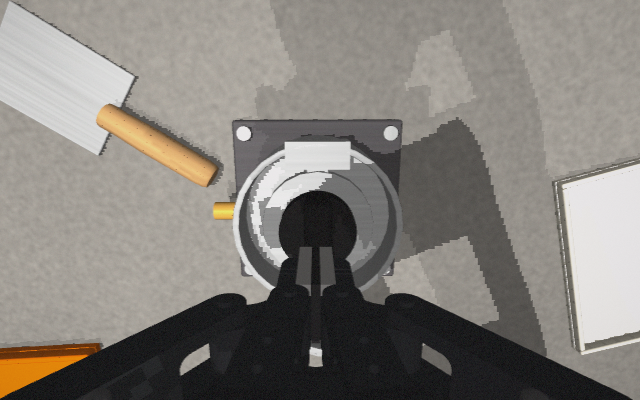

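View pics/s4.png

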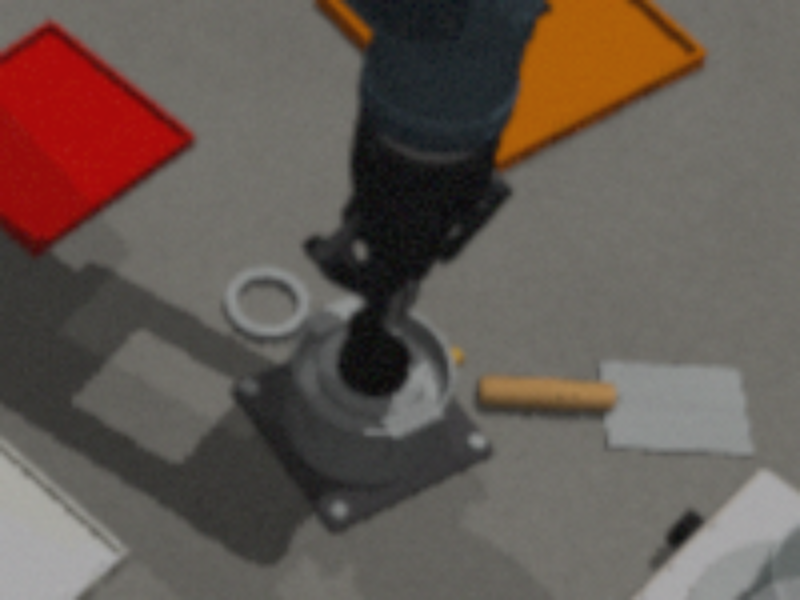

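```bash
python3 - <<'E'
from h import *
p,W,T=wcloud("w4.npz")
g=np.clip(p[180:380,220:420].astype(float)*2.2,0,255).astype(np.uint8)
cv2.imwrite("pics/w4c.png",cv2.resize(g,(600,600),interpolation=cv2.INTER_NEAREST))
for v in(200,215,230,245,250,255,260,270,280,290,300,320,340):
    print(v,[(u,*(T[v,u]*1000).round(0).astype(int) if np.isfinite(T[v,u,0]) else 'x') for u in(290,300,306,312,316,320,326,332,342)])
E
```

```text
File "<stdin>", line 6
    print(v,[(u,*(T[v,u]*1000).round(0).astype(int) if np.isfinite(T[v,u,0]) else 'x') for u in(290,300,306,312,316,320,326,332,342)])
                                                    ^^
SyntaxError: invalid syntax
```

```bash
python3 - <<'E'
from h import *
p,W,T=wcloud("w4.npz")
g=np.clip(p[180:380,220:420].astype(float)*2.2,0,255).astype(np.uint8)
cv2.imwrite("pics/w4c.png",cv2.resize(g,(600,600),interpolation=cv2.INTER_NEAREST))
for v in(200,230,245,250,255,260,270,280,290,300,320,340):
    print(v,*[(u,*np.nan_to_num(T[v,u]*1000).round(0).astype(int).tolist()) for u in(290,300,306,312,316,320,326,332,342)])
E
```

```text
200 (290, 17, -16, -15) (300, 6, -9, -18) (306, -6, -6, -21) (312, -9, -3, -22) (316, -9, -1, -22) (320, -9, 1, -22) (326, -8, 4, -22) (332, 8, 8, -18) (342, 15, 14, -16)
230 (290, 6, -15, -1) (300, 6, -9, -1) (306, -16, -6, -9) (312, -17, -3, -9) (316, -18, -1, -9) (320, -17, 1, -9) (326, -19, 4, -9) (332, 7, 8, -1) (342, 7, 14, -1)
245 (290, 7, -15, 8) (300, 7, -10, 8) (306, -18, -5, -2) (312, -17, -3, -1) (316, -17, -1, -1) (320, -18, 1, -1) (326, -18, 4, -2) (332, 8, 9, 9) (342, 6, 14, 8)
250 (290, 7, -15, 11) (300, -47, -7, -11) (306, -48, -5, -11) (312, -47, -2, -11) (316, -48, -1, -11) (320, -46, 1, -11) (326, -47, 3, -11) (332, 7, 9, 11) (342, 7, 14, 11)
255 (290, 6, -15, 14) (300, -52, -7, -11) (306, -52, -5, -11) (312, -53, -2, -11) (316, -52, -1, -11) (320, -52, 1, -11) (326, -53, 3, -11) (332, -52, 6, -11) (342, 8, 14, 15)
260 (290, -47, -11, -7) (300, -57, -7, -11) (306, -57, -4, -11) (312, -57, -2, -11) (316, -56, -1, -10) (320, -57, 1, -11) (326, -57, 3, -11) (332, -57, 5, -11) (342, -48, 10, -7)
270 (290, -56, -11, -6) (300, -64, -6, -10) (306, -67, -4, -11) (312, -66
[... 291 characters left out ...]
90, -85, -9, -13) (300, -82, -6, -12) (306, -82, -4, -12) (312, -76, -2, -8) (316, -75, -1, -8) (320, -76, 1, -9) (326, -81, 2, -12) (332, -82, 4, -12) (342, -86, 7, -14)
300 (290, -88, -8, -12) (300, -88, -5, -12) (306, -88, -4, -12) (312, -77, -2, -6) (316, -76, -1, -5) (320, -76, 1, -5) (326, -87, 2, -11) (332, -87, 4, -11) (342, -87, 7, -11)
320 (290, -106, -7, -17) (300, -104, -5, -16) (306, -92, -4, -8) (312, -76, -2, 2) (316, -77, -1, 2) (320, -76, 1, 2) (326, -94, 2, -9) (332, -105, 3, -16) (342, -105, 6, -16)
340 (290, -115, -6, -18) (300, -104, -5, -10) (306, -87, -4, 3) (312, -76, -2, 10) (316, -76, -1, 10) (320, -76, 1, 10) (326, -88, 2, 2) (332, -106, 3, -11) (342, -114, 5, -17)
```

View pics/w4c.png

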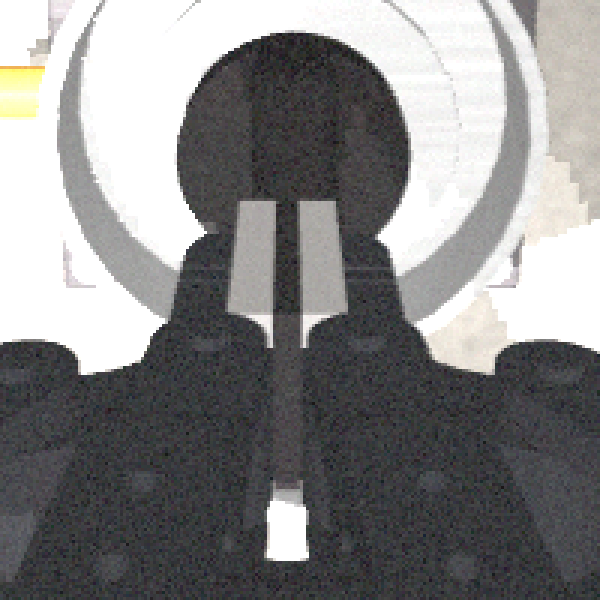

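The enlarged crop shows the fingers shut above the bar. By wrist depth, the visible tips end at tool x of about −46 mm and the bar top lies at −18 mm. So the tips sit about 45 mm behind the reported TCP. I'll cross-check with the scene camera before trusting this.

```bash
python3 - <<'E'
from h import *
s,d=ctrl.camera("scene");np.savez("s5.npz",p=s,d=d)
p,W=cloud("scene","s5.npz")
w=W[130:280,300:500].reshape(-1,3);print(ctrl.get_obs()["eef_pos"])
m=np.hypot(w[:,0]-.58,w[:,1]-.292)<.07
h,e=np.histogram(w[m,2],bins=np.arange(.06,.26,.008))
for a,b in zip(e,h):
    k=m&(w[:,2]>=a)&(w[:,2]<a+.008)
    if b:print(round(a,3),b,w[k].mean(0).round(3),np.ptp(w[k],0).round(3))
E
python3 - <<'E'
from h import *
# lower part of start picture: gripper extents at start, TCP z .192 open
p,W=cloud("scene","scene0.npz")
w=W.reshape(-1,3);m=np.hypot(w[:,0]-.155,w[:,1]+.553)<.1;print("start near-tcp pts",m.sum(), np.sort(w[m,2])[-5:] if m.any() else '')
E
```

```text
[0.58046187 0.29227228 0.08083591]
0.06 524 [0.585 0.283 0.064] [0.102 0.103 0.008]
0.068 123 [0.581 0.281 0.072] [0.099 0.091 0.008]
0.076 51 [0.582 0.282 0.079] [0.044 0.041 0.007]
0.084 30 [0.586 0.283 0.088] [0.044 0.012 0.008]
0.092 84 [0.581 0.287 0.097] [0.044 0.017 0.008]
0.1 22 [0.582 0.287 0.101] [0.04  0.014 0.004]
0.116 1 [0.591 0.293 0.124] [0. 0. 0.]
0.124 17 [0.588 0.285 0.128] [0.014 0.027 0.008]
0.132 24 [0.587 0.285 0.136] [0.017 0.026 0.008]
0.14 21 [0.588 0.285 0.144] [0.015 0.029 0.008]
0.148 19 [0.589 0.286 0.152] [0.009 0.026 0.008]
0.156 14 [0.59  0.288 0.16 ] [0.01  0.02  0.008]
0.164 49 [0.589 0.288 0.169] [0.03  0.068 0.008]
0.172 77 [0.585 0.281 0.176] [0.031 0.078 0.008]
0.18 54 [0.591 0.29  0.184] [0.026 0.088 0.008]
0.188 71 [0.593 0.292 0.192] [0.014 0.104 0.008]
0.196 63 [0.593 0.296 0.2  ] [0.015 0.116 0.008]
0.204 98 [0.587 0.275 0.208] [0.038 0.122 0.008]
0.212 123 [0.585 0.269 0.215] [0.041 0.121 0.008]
0.22 66 [0.586 0.261 0.224] [0.032 0.063 0.008]
0.228 40 [0.582 0.258 0.231] [0.031 0.029 0.008]
0.236 28 [0.58  0.254 0.24 ] [0.022 0.011 0.007]
0.244 26 [0.589 0.26  0.249] [0.053 0.03  0.007]
start near-tcp pts 2493 [0.00631297 0.00634111 0.00637226 0.00661353 0.00814587]
```

Both cameras agree. The tips are at z ≈ 0.125 when the reported TCP is 0.081, so the fingertips are 44–45 mm short of the stated TCP, with no lateral offset. I'll allow for this: reopen, then descend to a reported z of about 0.035, which puts the tips at about 0.079.

```bash
python3 -m creep '1 0 0 0 0 0 0;1 0 0 0 0 0 0;1 0 0 0 0 0 0;1 0 0 0 0 0 0;1 1.5 0.02 0.02 0 0 0;1 1.5 0 0 0 0 0;1 0 0 0 0 0 0;1 0 0 0 0 0 0'
python3 - <<'E'
from h import *
plan((.580,.2921,.035),np.radians(83.4))
E
```

```text
time_s: 7.15
eef_pos: [0.5793, 0.2918, 0.0474]
eef_rot: [0.041, -0.705, 0.041, 0.707]
wrist_force: [-0.5, -0.7, 1.2]
opening: 1.0
t 7.15 p [0.5793 0.2918 0.0474] yawY -96.6 tilt [-0.002 -0.    -1.   ] q [0.28 0.49 1.51 0.   1.14 1.97] F [-0.5 -0.7  1.2] op 1.0
 shift cm [ 1.24 -0.04 -0.07]
  rot [-3.141e+00  1.000e-03  3.000e-03]
  rot [ 0.     0.002 -0.001]
 shift if final orient(first yaw)
    [1.24 0.04 0.06]
    [ 1.24 -0.04 -0.06]
```

```bash
python3 -m creep '1 1.2 0 -0.05 0 0 0;0.4 0 0 0 0 0 0;0.2 0 0 0 0 0 0;0 0 0 0 0 0 0;0 0 0 0 0 0 0;0 0 0 0 0 0 0;0 0 0 0 0 0 0'
python3 - <<'E'
from h import *
plan((.580,.2921,.035),np.radians(83.4))
p,R,o=pose()
im,d=ctrl.camera("wrist");np.savez("w6.npz",p=im,d=d,pos=p,R=R)
g=np.clip(im[120:370,170:470].astype(float)*2,0,255).astype(np.uint8)
cv2.imwrite("pics/w6c.png",cv2.resize(g,(720,600),interpolation=cv2.INTER_NEAREST))
E
```

```text
time_s: 8.02
eef_pos: [0.581, 0.292, 0.0361]
eef_rot: [-0.041, 0.706, -0.041, -0.706]
wrist_force: [-0.4, 0.6, 0.3]
opening: 0.152
t 8.03 p [0.581  0.292  0.0361] yawY -96.6 tilt [ 0.001  0.    -1.   ] q [ 0.28  0.51  1.51 -0.    1.12  1.97] F [-0.4  0.6  0.3] op 0.152
 shift cm [ 0.11 -0.    0.1 ]
  rot [-3.141e+00 -0.000e+00 -1.000e-03]
  rot [ 0.    -0.001  0.   ]
 shift if final orient(first yaw)
    [ 0.11  0.   -0.1 ]
    [ 0.11 -0.    0.1 ]
```

View pics/w6c.png

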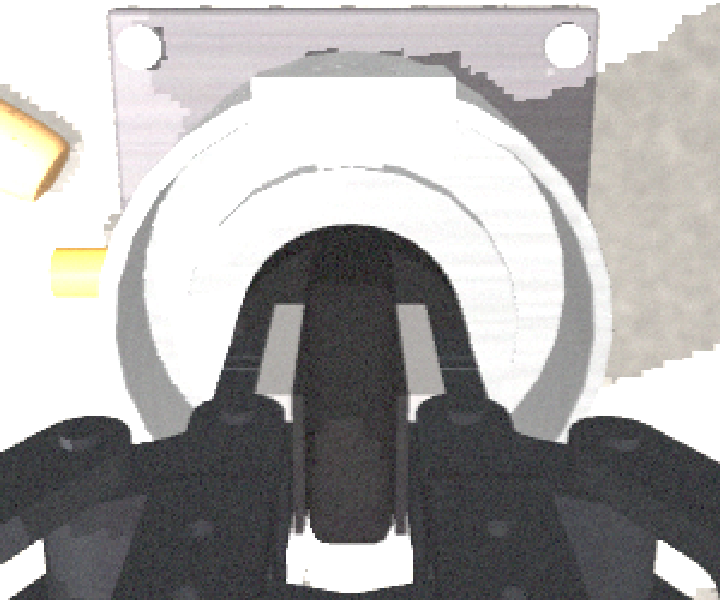

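Gripped: the opening reads 0.152, about 13 mm, and the crop shows the bar between the pads. Next I'll press down 9–10 mm.

```bash
python3 -m creep '0 0.4 0 0 0 0 0;0 0.4 0 0 0 0 0;0 0 0 0 0 0 0;0 0 0 0 0 0 0'
python3 - <<'E'
from h import *
plan((.580,.2921,.0266),np.radians(83.4))
E
```

```text
time_s: 8.57
eef_pos: [0.581, 0.2919, 0.0303]
eef_rot: [-0.04, 0.706, -0.041, -0.706]
wrist_force: [-3.4, -0.8, 6.9]
opening: 0.15
t 8.57 p [0.581  0.2919 0.0303] yawY -96.6 tilt [ 0.001 -0.    -1.   ] q [ 0.28  0.52  1.52 -0.    1.11  1.97] F [-3.4 -0.8  6.9] op 0.15
 shift cm [ 0.37 -0.    0.1 ]
  rot [-3.141e+00  0.000e+00 -1.000e-03]
  rot [ 0.    -0.001 -0.   ]
 shift if final orient(first yaw)
    [ 0.37  0.   -0.1 ]
    [ 0.37 -0.    0.1 ]
```

```bash
python3 -m creep '0 0.4 0 0.07 0 0 0;0 0 0 0 0 0 0;0 0 0 0 0 0 0'
python3 - <<'E'
from h import *
plan((.580,.2921,.0266),np.radians(83.4))
E
```

```text
time_s: 8.95
eef_pos: [0.5811, 0.292, 0.029]
eef_rot: [-0.04, 0.707, -0.041, -0.705]
wrist_force: [-3.1, -2.0, 7.2]
opening: 0.146
t 8.95 p [0.5811 0.292  0.029 ] yawY -96.6 tilt [ 0.002 -0.    -1.   ] q [ 0.28  0.52  1.52 -0.    1.11  1.97] F [-3.1 -2.   7.2] op 0.146
 shift cm [ 0.24 -0.    0.11]
  rot [-3.141e+00  0.000e+00 -3.000e-03]
  rot [ 0.001 -0.002 -0.   ]
 shift if final orient(first yaw)
    [ 0.24  0.   -0.11]
    [ 0.24 -0.    0.11]
```

Each row restarts from the measured pose, so the spring pushes part of the press back. I'll keep a downward bias in every row.

```bash
python3 -m creep '0 0.4 0 0.05 0 0 0;0 0.3 0 0.05 0 0 0'
python3 - <<'E'
from h import *
plan((.580,.2921,.0266),np.radians(83.4))
E
```

```text
time_s: 9.2
eef_pos: [0.5812, 0.292, 0.0245]
eef_rot: [-0.04, 0.707, -0.041, -0.704]
wrist_force: [-3.7, -2.5, 10.2]
opening: 0.151
t 9.2 p [0.5812 0.292  0.0245] yawY -96.6 tilt [ 0.004 -0.001 -1.   ] q [ 0.28  0.52  1.52 -0.    1.09  1.97] F [-3.7 -2.5 10.2] op 0.151
 shift cm [-0.21  0.    0.12]
  rot [-3.141  0.    -0.007]
  rot [ 0.001 -0.004 -0.   ]
 shift if final orient(first yaw)
    [-0.21 -0.   -0.12]
    [-0.21  0.    0.12]
```

```bash
python3 -m creep '0 0 0 0.05 -0.1 -0.004 0;0 0.1 0 0.05 -0.13 0 0;0 0.1 0 0 -0.13 0 0'
python3 - <<'E'
from h import *
plan((.580,.2921,.0266),np.radians(83.4+85))
E
```

```text
time_s: 9.57
eef_pos: [0.5827, 0.2929, 0.0266]
eef_rot: [0.09, 0.703, 0.09, -0.699]
wrist_force: [-3.7, -3.2, 8.1]
opening: 0.15
t 9.57 p [0.5827 0.2929 0.0266] yawY -75.4 tilt [ 0.005  0.001 -1.   ] q [ 0.28  0.52  1.52 -0.    1.1   1.6 ] F [-3.7 -3.2  8.1] op 0.15
 shift cm [0.   0.01 0.28]
  rot [ 2.029 -0.003  0.005]
  rot [-1.113 -0.005 -0.003]
 shift if final orient(first yaw)
    [ 0.    0.25 -0.13]
    [ 0.   -0.25  0.13]
```

```bash
python3 -m creep '0 0.13 0 0.15 -0.15 -0.005 0;0 0.13 0 0.1 -0.15 0 0;0 0.13 0 0.05 -0.15 0 0'
python3 - <<'E'
from h import *
plan((.580,.2921,.0266),np.radians(83.4+85))
E
```

```text
time_s: 9.95
eef_pos: [0.5829, 0.293, 0.027]
eef_rot: [0.249, 0.664, 0.249, -0.659]
wrist_force: [-1.7, -0.7, 8.6]
opening: 0.152
t 9.95 p [0.5829 0.293  0.027 ] yawY -48.8 tilt [ 0.006  0.002 -1.   ] q [0.28 0.52 1.52 0.   1.1  1.14] F [-1.7 -0.7  8.6] op 0.152
 shift cm [ 0.04 -0.13  0.28]
  rot [ 2.493 -0.006  0.007]
  rot [-0.649 -0.005 -0.005]
 shift if final orient(first yaw)
    [ 0.04  0.27 -0.15]
    [ 0.04 -0.27  0.15]
```

```bash
python3 -m creep '0 0.13 -0.05 0.12 -0.16 -0.005 -0.005;0 0.13 -0.05 0.1 -0.16 0 0;0 0.13 -0.1 0.05 -0.16 0 0;0 0.13 -0.1 0.05 -0.13 0 0;0 0.05 0 0 0 0 0'
python3 - <<'E'
from h import *
plan((.580,.2921,.0266),np.radians(83.4+85))
p,R,o=pose()
im,d=ctrl.camera("wrist");np.savez("w7.npz",p=im,d=d,pos=p,R=R)
cv2.imwrite("pics/w7.png",im)
E
```

```text
time_s: 10.58
eef_pos: [0.5831, 0.2938, 0.0281]
eef_rot: [0.443, 0.555, 0.442, -0.548]
wrist_force: [-3.8, -2.3, 7.6]
opening: 0.151
t 10.57 p [0.5831 0.2938 0.0281] yawY -12.6 tilt [ 0.009  0.006 -1.   ] q [0.28 0.52 1.52 0.   1.1  0.5 ] F [-3.8 -2.3  7.6] op 0.151
 shift cm [ 0.15 -0.27  0.24]
  rot [ 3.124 -0.012  0.011]
  rot [-0.017 -0.007 -0.007]
 shift if final orient(first yaw)
    [ 0.15  0.27 -0.23]
    [ 0.15 -0.27  0.23]
```

View pics/w7.png

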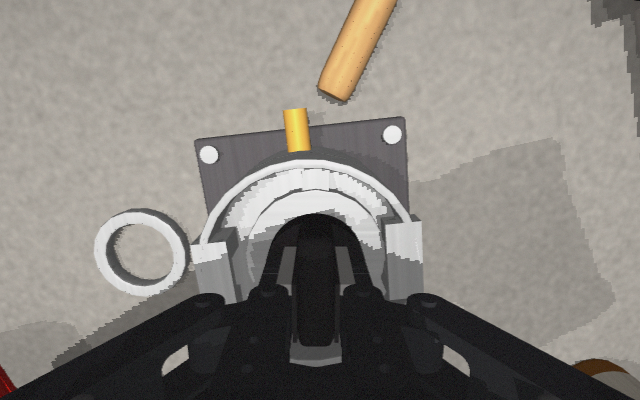

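The bar and ear have turned with the gripper: the ear is clear at (315,180) and the lugs are at (210,255) and (403,242). I'll lift straight up.

```bash
python3 -m creep '0 -1.5 -0.1 0.1 0 -0.007 -0.007;0 -1.5 0 0 0 0 0;0 -2 0 0 0 0 0;0 -3 0 0 0 0 0;0 -3 0 0 0 0 0;0 0 0 0 0 0 0'
python3 - <<'E'
from h import *
plan((.513,.029,.13),np.radians(180+9.6))
p,R,o=pose()
im,d=ctrl.camera("wrist");np.savez("w8.npz",p=im,d=d,pos=p,R=R)
cv2.imwrite("pics/w8.png",im)
E
```

```text
time_s: 11.38
eef_pos: [0.5803, 0.2926, 0.1403]
eef_rot: [-0.441, -0.551, -0.442, 0.553]
wrist_force: [-0.3, -0.5, -4.1]
opening: 0.148
t 11.38 p [0.5803 0.2926 0.1403] yawY -12.7 tilt [-0.003 -0.    -1.   ] q [0.28 0.39 1.45 0.   1.3  0.51] F [-0.3 -0.5 -4.1] op 0.148
 shift cm [ 1.06 -0.79 27.19]
  rot [ 2.753e+00  4.000e-03 -1.000e-03]
  rot [-0.388  0.     0.003]
 shift if final orient(first yaw)
    [  1.03  11.03 -24.87]
    [  1.03 -11.03  24.87]
```

View pics/w8.png

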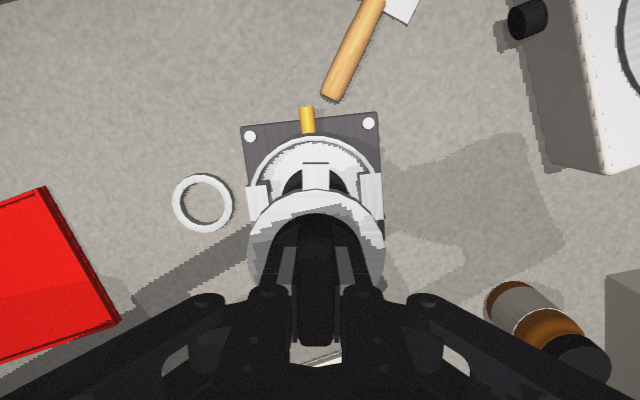

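Cover held: the wrist reads −4.1 N and the disc is visible out of the body at (316,240). Now the traverse to the tray.

```bash
python3 -m creep '0 0 -0.1 4 0 0 0;0 0 -0.1 4.5 0 0 0;0 0 -0.1 4.5 0 0 0;0 0 -0.1 4.5 0 0 0;0 0 -0.1 4.5 0 0 0;0 0 -0.1 3 0 0 0;0 0 0 0 0 0 0;0 0 0 0 0 0 0'
python3 - <<'E'
from h import *
plan((.513,.029,.05),np.radians(180-12.7))
p,R,o=pose()
im,d=ctrl.camera("wrist");np.savez("w9.npz",p=im,d=d,pos=p,R=R)
cv2.imwrite("pics/w9.png",im)
p,W,T=wcloud("w9.npz")
t=T.reshape(-1,3);m=(abs(t[:,1])<.04)&(abs(t[:,2])<.045)&(t[:,0]>-.03)&(t[:,0]<.02)
h,e=np.histogram(t[m,0],bins=np.arange(-.03,.02,.0025));print(list(zip((e*1000).round(1),h)))
E
```

```text
time_s: 12.42
eef_pos: [0.5066, 0.0431, 0.1248]
eef_rot: [-0.436, -0.544, -0.448, 0.56]
wrist_force: [-1.1, 1.0, -3.5]
opening: 0.15
t 12.43 p [0.5066 0.0431 0.1248] yawY -12.6 tilt [-0.027 -0.001 -1.   ] q [-0.15  0.13  1.81 -0.01  1.23  0.08] F [-1.1  1.  -3.5] op 0.15
 shift cm [7.46 1.13 1.19]
  rot [-3.14  -0.042  0.011]
  rot [0.002 0.007 0.026]
 shift if final orient(first yaw)
    [ 7.48 -0.93 -1.24]
    [7.48 0.93 1.24]
[(np.float64(-30.0), np.int64(214)), (np.float64(-27.5), np.int64(4886)), (np.float64(-25.0), np.int64(821)), (np.float64(-22.5), np.int64(98)), (np.float64(-20.0), np.int64(50)), (np.float64(-17.5), np.int64(0)), (np.float64(-15.0), np.int64(0)), (np.float64(-12.5), np.int64(0)), (np.float64(-10.0), np.int64(0)), (np.float64(-7.5), np.int64(0)), (np.float64(-5.0), np.int64(0)), (np.float64(-2.5), np.int64(0)), (np.float64(-0.0), np.int64(0)), (np.float64(2.5), np.int64(0)), (np.float64(5.0), np.int64(0)), (np.float64(7.5), np.int64(0)), (np.float64(10.0), np.int64(0)), (np.float64(12.5), np.int64(0)), (np.float64(15.0), np.int64(0))]
```

View pics/w9.png

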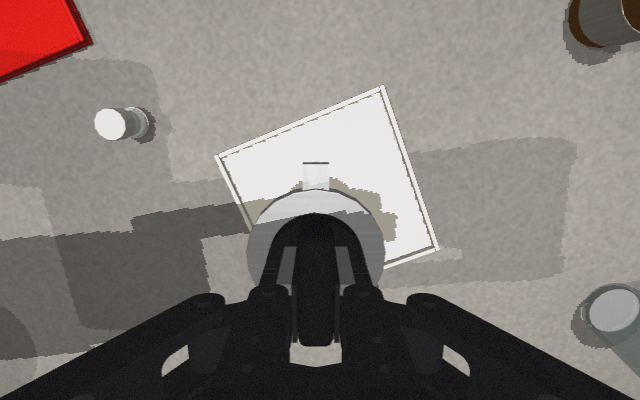

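The disc top at tool x −27 mm gives the underside at −19 mm, matching the grasp. Contact with the tray floor should therefore come at a reported z of about −0.015. I'll centre, level and lower.

```bash
python3 -m creep '0 1 1.1 1.2 0 0.007 0.026;0 3 0 0 0 0 0;0 3 0 0 0 0 0;0 0 0 0 0 0 0;0 0 0 0 0 0 0'
python3 - <<'E'
from h import *
plan((.513,.029,-.013),np.radians(180-12.7))
E
```

```text
time_s: 13.1
eef_pos: [0.516, 0.0336, 0.053]
eef_rot: [0.444, 0.551, 0.444, -0.55]
wrist_force: [0.7, 0.7, -4.5]
opening: 0.153
t 13.1 p [0.516  0.0336 0.053 ] yawY -12.2 tilt [ 0.001  0.001 -1.   ] q [-0.17  0.23  1.86  0.    1.05  0.05] F [ 0.7  0.7 -4.5] op 0.153
 shift cm [ 6.6  -0.2   0.52]
  rot [-3.132e+00  1.000e-03 -2.000e-03]
  rot [ 0.009 -0.001 -0.001]
 shift if final orient(first yaw)
    [ 6.6   0.19 -0.51]
    [ 6.6  -0.19  0.51]
```

```bash
python3 -m creep '0 2.5 -0.2 0.5 0 0 0;0 2 0 0 0 0 0;0 1 0 0 0 0 0;0 0 0 0 0 0 0;0 0 0 0 0 0 0'
python3 - <<'E'
from h import *
plan((.513,.029,-.013),np.radians(180-12.7))
E
```

```text
time_s: 13.72
eef_pos: [0.5194, 0.0296, 0.0034]
eef_rot: [0.448, 0.553, 0.442, -0.546]
wrist_force: [0.2, -0.3, -3.7]
opening: 0.15
t 13.72 p [0.5194 0.0296 0.0034] yawY -12.0 tilt [ 0.012 -0.001 -1.   ] q [-0.17  0.31  1.88  0.    0.94  0.04] F [ 0.2 -0.3 -3.7] op 0.15
 shift cm [ 1.64 -0.64  0.2 ]
  rot [-3.13e+00  1.90e-02 -3.00e-03]
  rot [ 0.012 -0.002 -0.012]
 shift if final orient(first yaw)
    [ 1.64  0.61 -0.2 ]
    [ 1.64 -0.61  0.2 ]
```

```bash
python3 -m creep '0 0.7 -0.5 0.1 0 -0.002 -0.012;0 0.5 0 0 0 0 0;0 0.2 0 0 0 0 0;0 0 0 0 0 0 0'
python3 - <<'E'
from h import *
plan((.513,.029,-.015),np.radians(180-12.7))
E
```

```text
time_s: 14.22
eef_pos: [0.5151, 0.0295, -0.0102]
eef_rot: [0.445, 0.55, 0.444, -0.549]
wrist_force: [-0.9, 0.8, -3.4]
opening: 0.146
t 14.22 p [ 0.5151  0.0295 -0.0102] yawY -12.0 tilt [ 0.002 -0.001 -1.   ] q [-0.17  0.33  1.89 -0.    0.92  0.04] F [-0.9  0.8 -3.4] op 0.146
 shift cm [ 0.48 -0.2   0.1 ]
  rot [-3.13e+00  3.00e-03  0.00e+00]
  rot [ 0.012  0.    -0.002]
 shift if final orient(first yaw)
    [ 0.48  0.2  -0.1 ]
    [ 0.48 -0.2   0.1 ]
```

```bash
python3 -m creep '0 0.25 -0.1 0 0 0 0;0 0.15 0 0 0 0 0;0 0.1 0 0 0 0 0'
python3 - <<'E'
from h import *
plan((.513,.029,-.015),np.radians(180-12.7))
E
```

```text
time_s: 14.6
eef_pos: [0.5145, 0.0297, -0.015]
eef_rot: [0.446, 0.55, 0.444, -0.549]
wrist_force: [-3.7, 0.2, 9.2]
opening: 0.15
t 14.6 p [ 0.5145  0.0297 -0.015 ] yawY -12.0 tilt [ 0.002 -0.001 -1.   ] q [-0.17  0.34  1.89 -0.    0.91  0.04] F [-3.7  0.2  9.2] op 0.15
 shift cm [ 0.   -0.13  0.1 ]
  rot [-3.13e+00  3.00e-03  1.00e-03]
  rot [ 0.012  0.    -0.002]
 shift if final orient(first yaw)
    [ 0.    0.13 -0.1 ]
    [ 0.   -0.13  0.1 ]
```

It's on the floor: the force swung to +9 N at z −0.015. I'll release and retreat.

```bash
python3 -m creep '0 0 0 0 0 0 0;0.4 0 0 0 0 0 0;0.7 0 0 0 0 0 0;1 0 0 0 0 0 0;1 0 0 0 0 0 0;1 -2 0 0 0 0 0;1 -4 0 0 0 0 0;1 -5 0 0 0 0 0;1 -5 0 0 0 0 0;1 0 0 0 0 0 0'
python3 - <<'E'
from h import *
p,R,o=pose();print(o["wrist_force"],o["opening"],o["time_s"])
im,d=ctrl.camera("wrist");np.savez("wa.npz",p=im,d=d,pos=p,R=R)
cv2.imwrite("pics/wa.png",im)
p,W,T=wcloud("wa.npz");w=W.reshape(-1,3)
near=np.hypot(w[:,0]-.513,w[:,1]-.029)<.06
for lo,hi in((.043,.055),(.009,.0165)):
    m=near&(w[:,2]>lo)&(w[:,2]<hi);print(m.sum(),cv2.minAreaRect(w[m,:2].astype(np.float32)*1000),w[m,2].mean())
    A=np.c_[w[m,:2],np.ones(m.sum())];print("slope",np.linalg.lstsq(A,w[m,2],rcond=None)[0][:2].round(3))
E
```

```text
time_s: 15.85
eef_pos: [0.515, 0.0295, 0.1507]
eef_rot: [0.446, 0.551, 0.444, -0.549]
wrist_force: [0.5, -0.4, -0.5]
opening: 1.0
[ 0.46341848 -0.39880604 -0.47512067] 1.0004301085120715 15.85
890 ((514.2979736328125, 29.831388473510742), (44.99455642700195, 13.427371978759766), 78.33926391601562) 0.04684823463784631
slope [ 0.02  -0.006]
2042 ((514.4573974609375, 29.65736198425293), (65.51300811767578, 71.11421203613281), 29.94393539428711) 0.011137349927146165
slope [0.003 0.002]
```

View pics/wa.png

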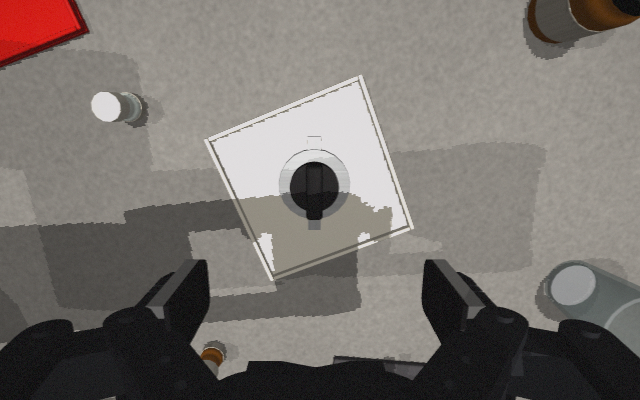

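The cover lies flat in the middle of the white tray at (314,190), within 2 mm of its centre. Bar top is 0.047 and disc top 0.011, so the underside rests on the floor. The gripper is open and clear.

```bash
python3 -c "
from bench import ctrl
print(ctrl.hand_in())"
```

```text
the job is handed in; nothing more can be done
None
```

I opened the shorter holder and set its cover down flat in the smaller white tray, then handed the job in at about 16 s of the 51 s. I pressed the cover about 8–11 mm, turned it 84° counter-clockwise and lifted it straight off. In the tray, I lowered it until the floor pushed back at about 9 N before releasing.

**Failed check:** my first grasp closed on air. The fingertips sit about 45 mm short of the reported TCP, which both the wrist and scene depth confirmed. I allowed for that offset from then on, and the second grasp held with an opening of 0.15.

**Disagreement:** the top and scene cameras placed the holder up to 1 cm apart, so I used the wrist camera's fit instead.

**Last checks:** the final wrist picture puts the cover within 2 mm of the tray's centre. It is flat to about 1°, grip upwards, and its measured heights match it resting on the floor. The gripper is open and about 15 cm clear of the cover, and wrist force is near zero. The arm and gripper stayed well away from the tall holder. The hand-in reported no verdict.

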